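# Refit the pole of a pedestal fan in its base

### The job

Put this pedestal fan's pole back on its base: take the pole with the flanged, tapered foot out of the slotted crate, stand it upright in the tapered socket of the base and press it down by hand until it is fully home. Then turn both clamp knobs clockwise to their end stops, so that their arms lie over the pole's flange, and let go. Leave the other tubes in the crate and everything else on the table where they are.

Things in the scene. Friction and masses are not known exactly. Their poses are not given: they have to be found in the camera images.
- pole: The fan's pole, 230 mm long, 0.3 to 0.47 kg: the longest of the three things leaning in the crate, the only one with a flange. Origin on its axis, half-way along (115 mm from each end); z runs along it from foot to top. It starts in any one of the slots, foot on the crate's floor, leaning 38 degrees from vertical with its top towards the crate's -x; it rests in the notch 139 mm from its foot end.
- pole_grip (a point): Point on the pole's axis 190 mm from the foot end, same axes as the pole: middle of the part of the tube that stands clear of the crate. The bare aluminium tube, 28 mm in diameter, runs from 76 to 216 mm from the foot end; above it is a 22 mm spigot up to the top at 230 mm.
- pole_flange (a point): Point on the pole's axis 48 mm from the foot end, same axes, at the underside of the white flange (50 mm across, 8 mm thick; a 34 mm collar 20 mm long follows above). Below it is the white tapered foot: 36 mm in diameter here, narrowing evenly to 20 mm at the foot end.
- crate: Fixed wooden crate, 121 mm (x) by 208 mm (y), open-topped. Origin under its middle, z up. Three compartments along y, 66 mm apart (-66, 0, +66 mm), each with a notch 38 mm wide in the front wall (at x = -57 mm): notch bottom 115 mm high, wall between notches 137 mm high. Far wall and partitions are 70 mm high.
- base: The fan's base, fixed: a white round foot, 320 mm across, 24 mm thick. Origin on its axis at the underside, z up. A hub 72 mm high in the middle holds the tapered socket. On the y axis, 90 mm either side of the centre, two white bosses each carry a clamp. With the pole home its foot end is 26 mm above the table, the flange between 74 and 82 mm (2 mm clear of the hub), the pole's middle at 141 mm.
- socket_mouth (a point): Centre of the socket's mouth in the hub's top, 72 mm above the table; z is the socket's axis, straight up. The mouth is 35 mm across and narrows evenly (1 mm of radius in 6 mm of depth) to 20 mm, 46 mm below the mouth: the same taper as the pole's foot.
- plug (a joint): How far the stiff wiring plug in the bottom of the socket is pushed down (m): 0 at the start, when it holds a pole that is merely let in 12 mm too high; 0.012 when right down, where the tapers meet. It slides stiffly, at about 9 N (more than the pole's weight), and does not spring back.
- clamp_a (a joint): Angle of the clamp on the base's +y boss (rad): grows as its knob is turned clockwise seen from above; starts between 0 and 0.35, ends at a hard stop at 1.45, where its arm points at the socket's axis, over the seated flange. Turning takes about 0.12 N m; it stays where it is left.
- clamp_b (a joint): The same for the clamp on the base's -y boss: 0 to 0.35 at the start, hard stop at 1.45.
- clamp_a_knob (a point): Centre of clamp a's knob, a black bar 48 mm long, 14 mm wide, 28 mm tall (103 to 131 mm above the table) on the clamp's vertical pivot. x lies along the bar and along the clamp's arm, a steel strap 22 mm wide and 8 mm thick (85 to 93 mm above the table) that turns with it and reaches 72 mm from the pivot towards +x. The arm passes over the flange (3 mm clear) only if the pole is fully home.
- clamp_b_knob (a point): Centre of clamp b's knob, of the same make and with the same axes.
- tube_a: A vacuum-cleaner tube, 175 mm long, 28 mm across, no flange, leaning in another slot in the same way; origin on its axis 115 mm from the foot end. Leave it.
- tube_b: A second vacuum-cleaner tube like tube_a, in the remaining slot. Leave it.
- remote: A black remote control, 165 by 45 by 18 mm, flat on the table. Leave it.
- screwdriver: A screwdriver lying on the table. Leave it.
- adapter: A black mains adapter, 62 by 46 by 30 mm. Leave it.
- bowl: A steel bowl, 150 mm across and 60 mm high. Leave it.
- mug: A white mug, 80 mm across and 90 mm high. Leave it.
- spray_can: An aluminium spray can, 52 mm across and 160 mm high, standing. Leave it.
There are look-alikes about, which are no part of the job. Leave any orange look-alike of the pole alone.

How it is judged (in metres and radians):
On the way:
1. the pole stands upright in the socket, pushed fully home, while the gripper still holds it and the clamps are open (z of pole in the frame of base below 0.144 m and horizontal distance between pole and base below 0.01 m and angle between the z axis of pole and the z axis of base, either way round below 0.06 rad and value of joint plug above 0.0095 m and contact force between the fingers and pole above 1 N and value of joint each of clamp_a, clamp_b below 0.8 rad), for 0.1 s.
At the end, for the whole second after the job is handed in: The pole stands at rest and upright (within 3.4 degrees) in the base's socket, centred within 10 mm at its middle and no more than 3 mm short of fully home, and both clamps are within 0.08 rad of their end stops (over 1.37 rad) (z of pole in the frame of base below 0.144 m and horizontal distance between pole and base below 0.01 m and angle between the z axis of pole and the z axis of base, either way round below 0.06 rad and value of joint each of clamp_a, clamp_b above 1.37 rad and linear speed of pole below 0.02 m/s); the robot touches nothing.
It fails at once if another thing was moved: a tube in the crate by more than 40 mm, or anything else on the table by more than 30 mm (distance of any of tube_a, tube_b from where it was at the start of the episode above 0.04 m or distance of any of remote, screwdriver, adapter, bowl, mug, spray_can from where it was at the start of the episode above 0.03 m).
It also fails if it takes over 72 s, if anything falls off the work surface, if the arm or the gripper's body presses on something with over 40 N, if the wrist force passes 120 N, or if a joint passes its speed limit or range.

### The arm

A 7-joint arm with a two-finger parallel gripper is mounted at the origin on the work surface. World frame = base frame: x ahead of the robot, y to its left, z up, the work surface at z = 0. Lengths are in m, angles in degrees, forces in N, time in s.
With the tool pointing down it reaches from about 0.425 to 0.875 m from the base axis. Payload 4.7 kg.
Tool frame: the origin (TCP) lies between the finger pads; the fingertips stand 22 mm ahead of it and the grasp point (between the pads) lies 3 mm ahead of it; z points along the fingers, y is the line along which they close (so a half turn about z gives the same grasp; the last joint's range is limited). The gripper opens to 87 mm and grips with 3 to 60 N. Pads are 19 mm wide; open, the fingers measure 117 mm over their backs; the gripper's body (75 mm by 190 mm) begins 51 mm behind the grasp point.
Start: joints at [68.703, 18.392, -4.016, 83.108, 1.295, 78.541, -3.26], TCP at [0.245, -0.602, 0.245] pointing down, gripper open.
Joint ranges: [-163.93, 163.93], [-17.29, 119.83], [-79.2, 71.16], [3.27, 140.29], [-89.18, 269.18], [5.43, 117.66], [-154.24, 154.24]. Speed limits (degrees/s): [147.25, 147.25, 180, 180, 180, 180, 180].

### API

Orientations are given as [roll, pitch, yaw] about the fixed x, y, z axes, in that order (R = Rz(yaw) Ry(pitch) Rx(roll)).
In Python, from cell import env gives the robot as it stands.
- The arm moves only by the tool drive_tool, never from a script. Its argument "moves" is a list of rows, each a list of 3 entries, a list of its own where there are three numbers: the shift along the tool's x, y, z in mm, then the turn, a rotation vector about the tool's x, y, z in rad, then the closure, from 0 (fully open) to 1 (shut). In form: [[[x, y, z], [wx, wy, wz], jaw], ...]. A call has 1 to 12 rows; each row shifts and turns the commanded pose from where the row before left it, along the tool's axes as they then stand; what a row does not reach is not made up. A row lasts 1/12 s, in which the tool goes at most 41.7 mm and 7.16 degrees, less where a joint would pass 70% of its speed; a pose out of reach is approached as far as the arm can. A call with a gripper value outside its range is refused whole. The fingers move at their own pace and stop on an object; "newtons" is the grip in N (left out, the last holds). Time passes only in rows, so rows that do not move let the fingers close. It gives the time, the measured TCP pose, the force, the opening and the grip force at its end, in the units of the state.
- env.get_obs(): the state, without advancing time (a new reading comes with each control period).
- env.read_camera(name): name is "scene" or "top" or "wrist"; returns (picture, depth): 480x640x3 uint8, blue, green, red; 480x640 float32, m along the optical axis (not along the pixel's ray), 0 where there is no reading.
- env.get_calibration(name): a dict with "fx", "fy", "cx", "cy" (pixels), "T" (4x4, takes a point from camera to world coordinates). Camera axes: x right, y down, z forward; pixel columns grow to the right and rows downward; lengths in m; the calibration is good to about 2 mm. A picture is of the moment at which its call begins: read the wrist's pose just before it. get_calibration takes no time and is no camera call; for the wrist camera it gives the pose at the moment of the call.
- env.sign_off(): hands the job in; it is judged then, once.
The state is a dict: "time_s": time; "qpos": joint angles; "joint_velocities": joint speeds; "effort": joint torques, N m; "tool_pos": TCP position; "tool_rot": TCP orientation; "force": force on the tool from outside, world axes, zero at the start; "wrist_torque": the same for the moment, N m; "grip_width": finger opening in m; "grasp_force": force on a finger pad.
Only numpy, scipy, OpenCV 4.12 (cv2) and the standard library are available. Lean on these libraries where they do the work, as an engineer would, in place of code of your own. Each camera call takes 0.05 s, during which the arm holds its last target. There are 200 camera calls.

## Working session

There is one attempt and no reset: what is moved stays moved. The work goes in short steps, Python scripts to look and compute and a tool call to move; the robot and the scene stay as the last step left them, time stands still between calls to the robot, and variables do not carry over. Pictures are saved under pics/ and viewed, at most 10 in all, crops included, and the job is handed in when it is done.

Besides the shell and the picture viewer there is one more tool, called after "Request:" in YAML: its name, and indented under it one key for each argument. drive_tool: Moves the arm, as the interface text tells. Its arguments: {"type":"object","properties":{"moves":{"type":"array"},"newtons":{"type":"number"}},"required":["moves"]}

```bash
mkdir -p pics; ls; cat > h.py <<'E'
import numpy as np, cv2
from cell import env
from scipy.spatial.transform import Rotation as R
def cloud(name):
    im,d=env.read_camera(name); c=env.get_calibration(name)
    v,u=np.mgrid[0:480,0:640]
    p=np.stack([(u-c["cx"])/c["fx"]*d,(v-c["cy"])/c["fy"]*d,d],-1)
    T=np.array(c["T"]); w=p@T[:3,:3].T+T[:3,3]; w[d==0]=np.nan
    return im,d,w,c
E
python3 - <<'E'
from h import *
o=env.get_obs(); print(o)
for n in("scene","top"):
    im,d,w,c=cloud(n); cv2.imwrite(f"pics/{n}1.png",im); np.savez(f"{n}1.npz",im=im,d=d,w=w); print(n,c["T"],c["fx"],c["cx"],c["cy"])
E
```

```text
pics
{'time_s': 0.0, 'qpos': array([68.70373771, 18.43890606, -4.01562502, 83.17422824,  1.29423221,
       78.54164986, -3.26054969]), 'joint_velocities': array([-0.03755553, -0.00693143,  0.0347565 , -0.03409457, -0.02163967,
       -0.0458388 ,  0.0559205 ]), 'effort': array([ 3.70140642e-04, -4.91284025e+01, -4.04076716e-01, -3.12526488e+01,
       -6.39911927e-02,  4.35965171e-02,  1.68298247e-04]), 'tool_pos': array([ 0.24435593, -0.60176729,  0.24346914]), 'tool_rot': array([-1.79890417e+02,  4.99976126e-03,  2.21053876e+01]), 'force': array([-0.17709336, -0.05066726, -0.60154062]), 'wrist_torque': array([ 0.01584335, -0.04913388,  0.02704238]), 'grasp_force': 0.0, 'grip_width': 0.08707894132239424}
scene [[ 0.36123085  0.75008654 -0.55396972  1.16905776]
 [ 0.93233556 -0.30085684  0.20058803 -0.2092604 ]
 [-0.0162072  -0.58894426 -0.80801113  1.05012994]
 [ 0.          0.          0.          1.        ]] 470.58048655543894 319.5978766063851 244.87862305292384
top [[-0.02722031 -0.98082588  0.19297577  0.33920598]
 [-0.99957698  0.02868499  0.00479948  0.01852791]
 [-0.01024297 -0.19276349 -0.98119178  1.23334034]
 [ 0.          0.          0.          1.        ]] 495.39607961334514 315.88860362459343 247.23805221941836
```

View pics/scene1.png

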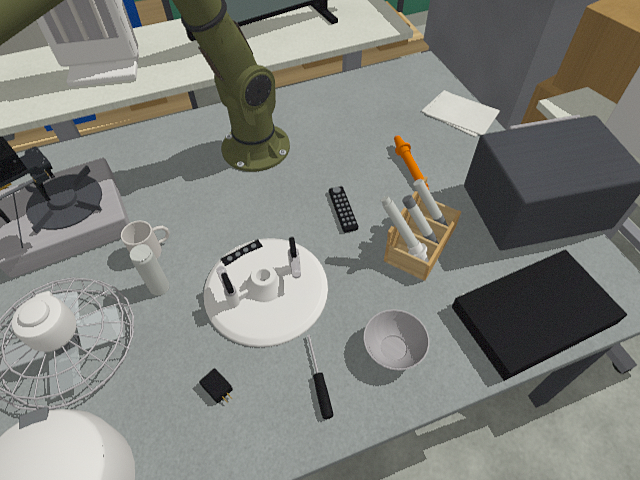

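View pics/top1.png

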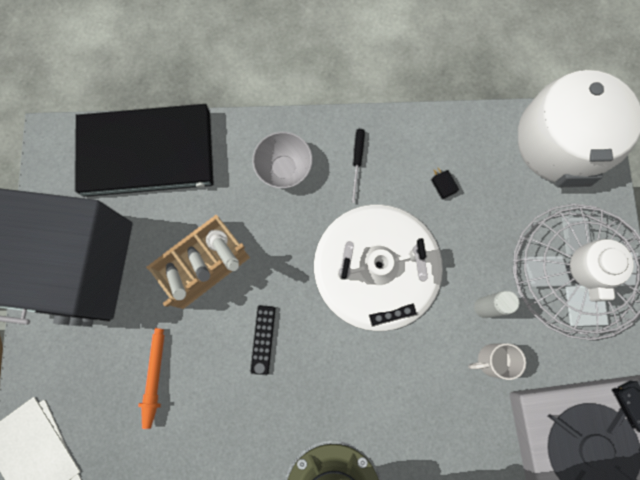

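The scene view shows three leaning things in the crate: at scene (402,228), (418,215) and (428,200), and at top (222,250), (197,262) and (174,280). The first looks longest and seems to have a white flange at its foot. The orange one at scene (408,160) is the look-alike. The base is at scene (265,285), top (378,265), with knobs at top (347,267) and (421,248). Next I'll take a confirming crop and measure.

```bash
python3 - <<'E'
from h import *
S=np.load("scene1.npz");T=np.load("top1.npz")
a=cv2.resize(S["im"][175:285,370:475],(400,420),interpolation=cv2.INTER_CUBIC)
b=cv2.resize(T["im"][205:315,140:260],(400,420),interpolation=cv2.INTER_CUBIC)
cv2.imwrite("pics/crop1.png",np.hstack([a,b]))
for n,D,bx in(("scene",S,(200,235,335,350)),("top",T,(310,200,445,335))):
    im,w=D["im"],D["w"]; hsv=cv2.cvtColor(im,cv2.COLOR_BGR2HSV)
    m=np.zeros(im.shape[:2],bool); m[bx[1]:bx[3],bx[0]:bx[2]]=1
    f=m&(abs(w[...,2]-.024)<.006)&(hsv[...,2]>150)
    hull=cv2.convexHull(np.float32(w[f][:,:2])); print(n,"disc",cv2.minEnclosingCircle(hull),f.sum())
    pts=w[m&(abs(w[...,2]-.072)<.006)]
    print(" hub-height pts",len(pts))
    h=m&(abs(w[...,2]-.072)<.004)&(np.hypot(w[...,0]-hull[:,0,0].mean(),w[...,1]-hull[:,0,1].mean())<.06)
    if h.sum()>5: print(" hub",cv2.minEnclosingCircle(cv2.convexHull(np.float32(w[h][:,:2]))))
    k=m&(hsv[...,2]<90)&(w[...,2]>.115)&(w[...,2]<.14)
    nn,l,st,ce=cv2.connectedComponentsWithStats(k.astype(np.uint8))
    for i in range(1,nn):
        if st[i,4]<12: continue
        p=w[l==i]; p=p[p[:,2]>np.percentile(p[:,2],50)-.004]; r=cv2.minAreaRect(np.float32(p[:,:2]*1000)); bp=cv2.boxPoints(r)
        e=[bp[1]-bp[0],bp[2]-bp[1]]; e=max(e,key=np.linalg.norm)
        print(" knob",ce[i].round(),st[i,4],np.round(r[0]),np.round(r[1]),"z",np.median(p[:,2]).round(3),"ang",np.degrees(np.arctan2(e[1],e[0])).round(1))
    # arms
    s=m&(abs(w[...,2]-.093)<.005); nn,l,st,ce=cv2.connectedComponentsWithStats(s.astype(np.uint8))
    for i in range(1,nn):
        if st[i,4]>15: p=w[l==i]; r=cv2.minAreaRect(np.float32(p[:,:2]*1000)); print(" arm",ce[i].round(),st[i,4],np.round(r[0]),np.round(r[1]),cv2.boxPoints(r).round().tolist())
# crate & tubes
for n,D,bx in(("scene",S,(375,175,470,285)),("top",T,(140,205,255,315))):
    im,w=D["im"],D["w"]; hsv=cv2.cvtColor(im,cv2.COLOR_BGR2HSV)
    m=np.zeros(im.shape[:2],bool); m[bx[1]:bx[3],bx[0]:bx[2]]=1
    wood=m&(hsv[...,1]>70)&(hsv[...,0]>8)&(hsv[...,0]<28)&(w[...,2]>.03)
    p=w[wood]; r=cv2.minAreaRect(np.float32(p[:,:2]*1000)); print(n,"crate",r,np.nanmax(p[:,2]),wood.sum())
    g=m&(hsv[...,1]<45)&(w[...,2]>.10)
    nn,l,st,ce=cv2.connectedComponentsWithStats(g.astype(np.uint8))
    for i in range(1,nn):
        if st[i,4]<25: continue
        p=w[l==i]; L=cv2.fitLine(np.float32(p),cv2.DIST_HUBER,0,.01,.01).ravel(); t=(p-L[3:])@L[:3]
        print(" tube",ce[i].round(),st[i,4],"dir",L[:3].round(3),"ends",(L[3:]+t.min()*L[:3]).round(3),(L[3:]+t.max()*L[:3]).round(3))
E
```

```text
scene disc ((0.5506086945533752, -0.12617526948451996), 0.17022350430488586) 6188
 hub-height pts 381
 hub ((0.5307221412658691, -0.12817396223545074), 0.03286709263920784)
 knob [292. 246.] 97 [511. -42.] [13. 45.] z 0.13 ang -13.9
 knob [227. 282.] 114 [ 551. -218.] [45. 13.] z 0.13 ang 7.5
 arm [295. 264.] 212 [537. -48.] [25. 87.] [[491.0, -49.0], [576.0, -72.0], [582.0, -47.0], [498.0, -25.0]]
 arm [224. 279.] 152 [ 522. -221.] [92. 27.] [[475.0, -214.0], [479.0, -241.0], [570.0, -228.0], [566.0, -202.0]]
top disc ((0.5388970971107483, -0.1234784722328186), 0.16689950227737427) 8251
 hub-height pts 449
 hub ((0.5268173217773438, -0.12686596810817719), 0.033201415091753006)
 knob [421. 249.] 133 [ 546. -216.] [44. 14.] z 0.131 ang 5.8
 knob [345. 268.] 113 [507. -41.] [12. 47.] z 0.131 ang -13.5
 arm [347. 256.] 221 [536. -45.] [27. 85.] [[492.0, -50.0], [575.0, -65.0], [580.0, -39.0], [497.0, -24.0]]
 arm [420. 266.] 247 [ 520. -217.] [86. 24.] [[476.0, -211.0], [479.0, -235.0], [564.0, -224.0], [561.0, -200.0]]
scene crate ((508.0447082519531, 349.0220947265625), (149.39248657226562, 335.3199462890625), 45.1588020324707) 0.15596015377070072 1831
 tube [424. 192.] 281 dir [-0.551 -0.393  0.736] ends [0.504 0.352 0.098] [0.461 0.321 0.155]
 tube [396. 217.] 534 dir [-0.527 -0.374  0.763] ends [0.584 0.246 0.098] [0.514 0.197 0.199]
 tube [413. 208.] 301 dir [-0.569 -0.37   0.734] ends [0.546 0.299 0.1  ] [0.502 0.27  0.157]
top crate ((544.8792114257812, 311.41717529296875), (126.34600830078125, 216.50729370117188), 37.504112243652344) 0.15383675539295383 2074
 tube [226. 256.] 382 dir [-0.539 -0.398  0.742] ends [0.582 0.255 0.101] [0.509 0.201 0.201]
 tube [200. 270.] 262 dir [-0.602 -0.43   0.672] ends [0.544 0.308 0.102] [0.494 0.272 0.158]
 tube [177. 288.] 276 dir [-0.607 -0.403  0.685] ends [0.505 0.358 0.101] [0.455 0.325 0.157]
```

View pics/crop1.png

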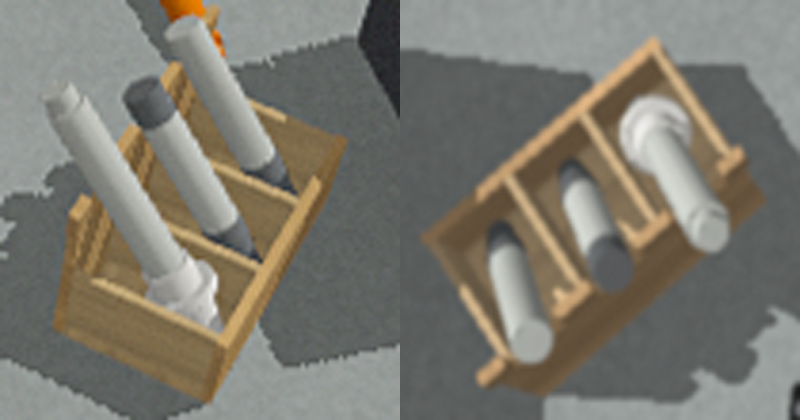

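The crop confirms it: the thing at top (222,250) / scene (402,228) has the white flange and the stepped spigot, while the other two are plain with dark ends. So the pole is in the slot nearest the base. Next I'll fit its axis precisely.

```bash
cat >> h.py <<'E'
def plan(pos,Rt,n,o=None):
    "n equal rows (shift mm, turn rad) from the measured pose to pos (m), Rt (3x3)"
    o=o or env.get_obs(); R0=R.from_euler("xyz",o["tool_rot"],degrees=True)
    w=(R0.inv()*R.from_matrix(Rt)).as_rotvec()/n
    p=R0.inv().apply((np.array(pos)-o["tool_pos"])*1000)
    A=sum(R.from_rotvec(w*k).as_matrix() for k in range(n))
    print("rows",n,np.linalg.solve(A,p).round(2).tolist(),w.round(4).tolist(),"rate",np.degrees(np.linalg.norm(w)).round(2))
def frame(z,y):
    z=np.array(z,float);z/=np.linalg.norm(z); y=np.array(y,float); y-=z*(y@z); y/=np.linalg.norm(y)
    return np.c_[np.cross(y,z),y,z]
def down(yaw):
    c,s=np.cos(np.radians(yaw)),np.sin(np.radians(yaw)); return np.array([[c,s,0],[s,-c,0],[0,0,-1.]])
E
python3 - <<'E'
from h import *
from scipy.optimize import least_squares
def axis(P,az0=217):
    z0=.17
    def f(x):
        a=np.radians(x[2]); u=np.array([np.sin(np.radians(38))*np.cos(a),np.sin(np.radians(38))*np.sin(a),np.cos(np.radians(38))])
        q=P-np.array([x[0]/1000,x[1]/1000,z0]); return (np.linalg.norm(q-np.outer(q@u,u),axis=1)-.014)*1000
    r=least_squares(f,[P[:,0].mean()*1000,P[:,1].mean()*1000,az0],loss="soft_l1"); return r.x,np.median(abs(r.fun))
Ps=[]
for n,bx in(("scene",(380,190,415,250)),("top",(205,232,245,275))):
    D=np.load(n+"1.npz"); im,w=D["im"],D["w"]; hsv=cv2.cvtColor(im,cv2.COLOR_BGR2HSV)
    m=np.zeros(im.shape[:2],bool); m[bx[1]:bx[3],bx[0]:bx[2]]=1
    g=m&(hsv[...,1]<45)&(w[...,2]>.10)
    nn,l,st,ce=cv2.connectedComponentsWithStats(g.astype(np.uint8)); i=1+np.argmax(st[1:,4])
    p=w[l==i]; print(n,len(p),"top z",np.nanmax(p[:,2])); q=p[(p[:,2]>.125)&(p[:,2]<.178)]; Ps.append(q); print(axis(q))
print("both",axis(np.vstack(Ps)))
o=env.get_obs(); c=env.get_calibration("wrist"); T=np.array(c["T"]); R0=R.from_euler("xyz",o["tool_rot"],degrees=True)
print("wristcam in tool",R0.inv().apply(T[:3,3]-o["tool_pos"]),R0.inv().apply(T[:3,2]))
plan((.47,-.1,.32),down(22),12)
E
```

```text
scene 534 top z 0.2010849324577666
(array([550.6238939 , 208.90309649, 217.59562079]), np.float64(3.1498066807166687))
top 382 top z 0.20275295730408205
(array([549.64648175, 228.80648793, 209.05569523]), np.float64(2.647370839660355))
both (array([551.35826029, 217.88138838, 216.81546442]), np.float64(3.5764531381363898))
wristcam in tool [ 0.06514842  0.0001568  -0.14016762] [-2.40775962e-01  1.05562170e-04  9.70580715e-01]
rows 12 [33.13, -31.7, -6.34] [-0.0001, 0.0, 0.0002] rate 0.01
```

Request:
drive_tool:
  moves:
    - [[0, 0, -15], [0, 0, 0], 0]
    - [[33, -28, -10], [0, 0, 0], 0]
    - [[33, -31, -10], [0, 0, 0], 0]
    - [[33, -31, -10], [0, 0, 0], 0]
    - [[33, -31, -10], [0, 0, 0], 0]
    - [[33, -31, -10], [0, 0, 0], 0]
    - [[33, -31, -5], [0, 0, 0], 0]
    - [[33, -31, -5], [0, 0, 0], 0]
    - [[33, -31, -5], [0, 0, 0], 0]
    - [[33, -31, 0], [0, 0, 0], 0]
    - [[33, -31, 0], [0, 0, 0], 0]
    - [[33, -31, 0], [0, 0, 0], 0]

```text
time_s: 1.1
tool_pos: [0.4356, -0.1899, 0.3185]
tool_rot: [180.0, 0.0, 22.1]
force: [1.0, 0.0, 0.3]
grip_width: 0.087
grasp_force: 0.0
```

Request:
drive_tool:
  moves:
    - [[15, -15, 0], [0, 0, 0], 0]
    - [[0, 0, 0], [0, 0, 0], 0]
    - [[0, 0, 0], [0, 0, 0], 0]

```text
time_s: 1.35
tool_pos: [0.4439, -0.1712, 0.3184]
tool_rot: [180.0, 0.0, 22.3]
force: [-1.1, -1.4, 0.1]
grip_width: 0.0869
grasp_force: 0.0
```

```bash
python3 - <<'E'
from h import *
o=env.get_obs();print(o["time_s"],o["tool_pos"],o["tool_rot"])
im,d,w,c=cloud("wrist"); cv2.imwrite("pics/w1.png",im); np.savez("w1.npz",im=im,d=d,w=w,T=c["T"],k=[c["fx"],c["fy"],c["cx"],c["cy"]])
o=env.get_obs();print(o["tool_pos"],o["tool_rot"])
plan((.46,.12,.36),frame((.492,.371,-.788),(.6,-.8,0)),12)
E
```

```text
1.35 [ 0.44389692 -0.17116358  0.31841804] [1.79976834e+02 4.24031012e-02 2.22998563e+01]
[ 0.44330854 -0.17277776  0.31830224] [1.79983345e+02 6.02306418e-02 2.21184312e+01]
rows 12 [13.64, -20.85, 0.89] [0.0073, 0.0551, -0.0207] rate 3.4
```

View pics/w1.png

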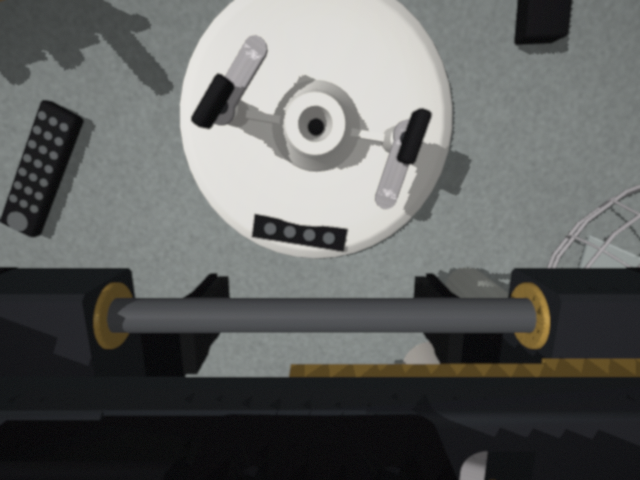

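The wrist view shows the socket mouth at (315,125), knob a at (213,101), knob b at (415,137) and the keypad at (300,232). I'll measure these by ray casting.

```bash
cat >> h.py <<'E'
def ray(px,z,T,k):
    px=np.atleast_2d(px).astype(float); d=np.c_[(px[:,0]-k[2])/k[0],(px[:,1]-k[3])/k[1],np.ones(len(px))]@T[:3,:3].T
    return T[:3,3]+d*((z-T[2,3])/d[:,2])[:,None]
def base_meas(D):
    im,d,w,T,k=D["im"],D["d"],D["w"],D["T"],D["k"]; g=cv2.cvtColor(im,cv2.COLOR_BGR2GRAY)
    f=(g[:262]>170); n,l,st,ce=cv2.connectedComponentsWithStats(f.astype(np.uint8)); print("white",[(s[:4].tolist(),s[4]) for s in st[1:] if s[4]>400])
    top=(abs(w[...,2]-.072)<.004); n,l,st,ce=cv2.connectedComponentsWithStats(top[:262].astype(np.uint8))
    print("z72",[(st[i].tolist()) for i in range(1,n) if st[i,4]>200])
    kn=((g<70)&(w[...,2]>.12)&(w[...,2]<.14))[:262].astype(np.uint8); n,l,st,ce=cv2.connectedComponentsWithStats(kn)
    for i in range(1,n):
        if st[i,4]<200: continue
        c=np.argwhere(l==i)[:,::-1]; p=ray(c,.131,T,k)[:,:2]*1000; r=cv2.minAreaRect(np.float32(p)); b=cv2.boxPoints(r); e=max([b[1]-b[0],b[2]-b[1]],key=np.linalg.norm)
        print("knob",ce[i].round(),np.round(r[0],1),np.round(r[1],1),"ang",np.degrees(np.arctan2(e[1],e[0])).round(1),"z",np.median(w[:262][l==i][:,2]).round(4))
E
python3 - <<'E'
from h import *
D=np.load("w1.npz"); base_meas(D)
im,T,k=D["im"],D["T"],D["k"]; g=cv2.cvtColor(im,cv2.COLOR_BGR2GRAY)
# mouth: dark region inside the bright ring
sub=g[85:165,270:360]; 
for th in (150,180,200):
    m=((g<th)).astype(np.uint8); n,l,st,ce=cv2.connectedComponentsWithStats(m); i=l[127,316]; print(th,st[i],ce[i])
cs,_=cv2.findContours((cv2.inRange(g,150,255)[:262]),cv2.RETR_CCOMP,cv2.CHAIN_APPROX_NONE)
for c in cs:
    if len(c)>40:
        e=cv2.fitEllipse(c); 
        if np.hypot(e[0][0]-315,e[0][1]-125)<15: print("ell",e, ray([e[0]],.072,T,k)[0], ray([e[0]],.024,T,k)[0])
print(g[125,270:362:3])
print(D["w"][125,270:362:6,2].round(3))
E
```

```text
white [([180, 0, 266, 257], np.int32(42066))]
z72 [[284, 91, 64, 66, 2311]]
knob [212. 101.] [507.5 -47.4] [15.3 45.2] ang -12.4 z 0.1302
knob [415. 137.] [ 545.9 -218.1] [46.5 14.6] ang 5.2 z 0.1304
150 [299 106  28  34 766] [312.66710183 122.16449086]
180 [298 105  33  36 886] [313.34988713 122.29909707]
200 [ 297  105   35   37 1014] [314.24753452 122.93293886]
ell ((308.2684631347656, 119.18937683105469), (258.68341064453125, 274.7890930175781), 28.878755569458008) [ 0.52891185 -0.12442476  0.072     ] [ 0.53202519 -0.12145476  0.024     ]
ell ((312.66162109375, 122.15445709228516), (29.016876220703125, 35.76728439331055), 18.35787582397461) [ 0.52793629 -0.12956718  0.072     ] [ 0.53092844 -0.12723596  0.024     ]
[137 120 120 119 147 215 224 225 225 200 113 111 100  26  20  22  22  21
  84 175 188 220 225 225 224 155 116 119 119 119 132]
[0.023 0.038 0.054 0.073 0.072 0.061 0.03  0.037 0.038 0.025 0.06  0.072
 0.073 0.06  0.041 0.025]
```

Request:
drive_tool:
  moves:
    - [[13.5, -21, 1], [0.007, 0.055, -0.02], 0.3]
    - [[13.5, -21, 1], [0.007, 0.055, -0.02], 0.3]
    - [[13.5, -21, 1], [0.007, 0.055, -0.02], 0.3]
    - [[13.5, -21, 1], [0.007, 0.055, -0.02], 0.3]
    - [[13.5, -21, 1], [0.007, 0.055, -0.02], 0.3]
    - [[13.5, -21, 1], [0.007, 0.055, -0.02], 0.3]
    - [[13.5, -21, 1], [0.007, 0.055, -0.02], 0.3]
    - [[13.5, -21, 1], [0.007, 0.055, -0.02], 0.3]
    - [[13.5, -21, 1], [0.007, 0.055, -0.02], 0.3]
    - [[13.5, -21, 1], [0.007, 0.055, -0.02], 0.3]
    - [[13.5, -21, 1], [0.007, 0.055, -0.02], 0.3]
    - [[0, 0, 0], [0, 0, 0], 0.3]

```text
time_s: 2.4
tool_pos: [0.5068, 0.0685, 0.3426]
tool_rot: [-177.7, -30.4, 33.8]
force: [-0.6, -0.2, -0.2]
grip_width: 0.0611
grasp_force: 0.0
```

```bash
python3 - <<'E'
from h import *
o=env.get_obs();print(o["time_s"],o["tool_pos"],o["tool_rot"],o["grip_width"])
im,d,w,c=cloud("wrist"); cv2.imwrite("pics/w2.png",im); np.savez("w2.npz",im=im,d=d,w=w,T=c["T"],k=[c["fx"],c["fy"],c["cx"],c["cy"]])
o=env.get_obs();print(o["tool_pos"],o["tool_rot"])
E
```

```text
2.4 [0.50681814 0.06846357 0.34257462] [-177.68278793  -30.43768169   33.76750472] 0.06111851302843317
[0.50641452 0.06640195 0.34216581] [-177.74303356  -30.28224436   33.66631161]
```

View pics/w2.png

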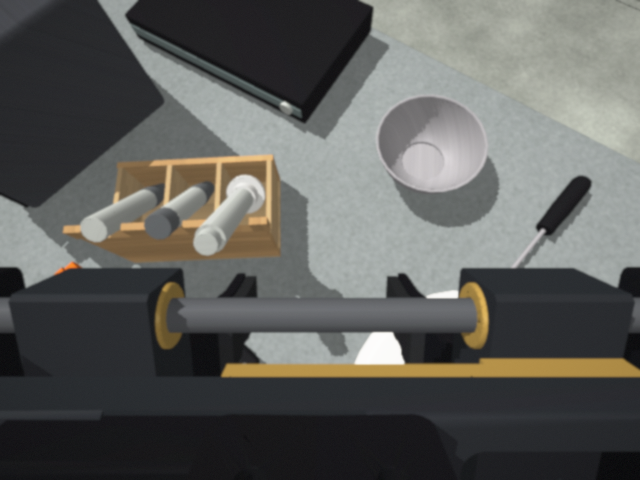

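The wrist view shows the crate at (200,205), the pole's spigot end at (208,240) and its flange at (246,190). I'll localise the spigot end (it must lie at z≈0.195 from the notch geometry) and the flange.

```bash
python3 - <<'E'
from h import *
D=np.load("w2.npz"); im=D["im"]
a=cv2.resize(im[170:265,180:285],(630,570),interpolation=cv2.INTER_CUBIC); cv2.imwrite("pics/c2.png",a)
T,k=D["T"],D["k"]
print(T[:3,3])
for p in([208,240],[207,238]): print(ray([p],.1953,T,k))
# pole mask, principal axis of bare tube in the wrist image
hsv=cv2.cvtColor(im,cv2.COLOR_BGR2HSV); m=((hsv[...,1]<40)&(hsv[...,2]>135)).astype(np.uint8); m[:,:192]=0; m[:170]=0; m[262:]=0; m[:,275:]=0
for r in range(176,256,5):
    x=np.flatnonzero(m[r]); print(r,x.min() if len(x) else 0,x.max() if len(x) else 0,len(x))
C=env.get_calibration("top");kt=[C["fx"],C["fy"],C["cx"],C["cy"]]
print("top",ray([[233,266]],.1953,np.array(C["T"]),kt))
E
```

```text
[0.49748407 0.05375601 0.4962688 ]
[[0.51136735 0.19568522 0.1953    ]]
[[0.51227873 0.19758767 0.1953    ]]
176 236 252 17
181 230 259 30
186 192 262 41
191 192 264 49
196 192 264 41
201 223 263 32
206 219 260 32
211 214 254 30
216 209 231 23
221 205 227 23
226 201 223 23
231 196 223 28
236 195 225 27
241 194 225 28
246 194 223 29
251 197 217 21
top [[0.50792148 0.20065487 0.1953    ]]
```

View pics/c2.png

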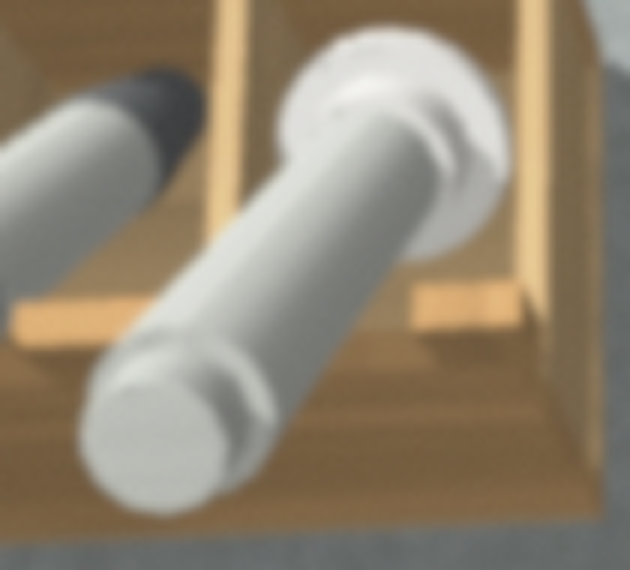

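```bash
python3 - <<'E'
from h import *
D=np.load("w2.npz"); T,k=D["T"],D["k"]
e=ray([[205.3,243.5]],.1953,T,k)[0]; f=ray([[245.8,193.8]],.0567,T,k)[0]
print(e,f,(e-f)/np.linalg.norm(e-f),np.linalg.norm(e-f),np.degrees(np.arctan2(*(e-f)[1::-1])))
C=env.get_calibration("top");kt=[C["fx"],C["fy"],C["cx"],C["cy"]];Tt=np.array(C["T"])
# crop px top: end face (710,233), flange (655,135)
for p,z in(((710,233),.1953),((655,135),.0567)): print("top",ray([[140+(p[0]-400)*.3,205+p[1]*110/420]],z,Tt,kt)[0])
az=np.radians(217.5); s=np.sin(np.radians(38)); u=np.array([s*np.cos(az),s*np.sin(az),np.cos(np.radians(38))])
E=np.array([.509,.197,.195])if 0 else e
print("u",u); Rt=frame(-u,(np.sin(az-np.pi),-np.cos(az-np.pi),0))
for sback in (.12,): # TCP sits 3mm behind grasp point at s=.195
    plan(E-u*(.230-.195)+u*(.003+sback),Rt,8)
E
```

```text
[0.50758282 0.19560433 0.1953    ] [0.59510029 0.26028446 0.0567    ] [-0.49664319 -0.36704608  0.78652573] 0.17621801134677692 -143.53360216892966
top [0.50787031 0.20065461 0.1953    ]
top [0.59474002 0.26548289 0.0567    ]
u [-0.48843709 -0.37479096  0.78801075]
rows 8 [-3.15, -12.61, 9.85] [-0.0002, 0.0167, -0.0073] rate 1.04
```

```bash
sed -i 's/im,d=env.read_camera(name); c=env.get_calibration(name)/c=env.get_calibration(name); im,d=env.read_camera(name)/' h.py; cat >> h.py <<'E'
az=np.radians(216.5); s_=np.sin(np.radians(38)); u=np.array([s_*np.cos(az),s_*np.sin(az),np.cos(np.radians(38))])
Rg=frame(-u,(np.sin(az-np.pi),-np.cos(az-np.pi),0)); E_=np.array([.508,.1985,.1953])
E
python3 - <<'E'
from h import *
plan(E_-u*.035+u*(.003+.09),Rg,8)
E
```

```text
rows 8 [-2.74, -12.99, 13.69] [-0.0014, 0.0167, -0.0055] rate 1.01
```

Request:
drive_tool:
  moves:
    - [[-2.7, -13, 13.7], [-0.0014, 0.0167, -0.0055], 0.45]
    - [[-2.7, -13, 13.7], [-0.0014, 0.0167, -0.0055], 0.45]
    - [[-2.7, -13, 13.7], [-0.0014, 0.0167, -0.0055], 0.45]
    - [[-2.7, -13, 13.7], [-0.0014, 0.0167, -0.0055], 0.45]
    - [[-2.7, -13, 13.7], [-0.0014, 0.0167, -0.0055], 0.45]
    - [[-2.7, -13, 13.7], [-0.0014, 0.0167, -0.0055], 0.45]
    - [[-2.7, -13, 13.7], [-0.0014, 0.0167, -0.0055], 0.45]
    - [[-2.7, -13, 13.7], [-0.0014, 0.0167, -0.0055], 0.45]
    - [[0, 0, 0], [0, 0, 0], 0.45]
    - [[0, 0, 0], [0, 0, 0], 0.45]
    - [[0, 0, 0], [0, 0, 0], 0.45]

```text
time_s: 3.37
tool_pos: [0.5035, 0.1754, 0.2381]
tool_rot: [-179.2, -37.3, 36.3]
force: [0.6, -0.3, 0.8]
grip_width: 0.0483
grasp_force: 0.0
```

```bash
python3 - <<'E'
from h import *
o=env.get_obs(); print(o["tool_pos"],o["tool_rot"],o["grip_width"])
im,d,w,c=cloud("wrist"); cv2.imwrite("pics/w3.png",im)
plan(E_-u*.035+u*.003,Rg,9)
E
```

```text
[0.50353812 0.17537648 0.23806696] [-179.20936589  -37.33224073   36.33935171] 0.048252671686747205
rows 9 [-1.41, -1.71, 8.52] [-0.0013, 0.0012, -0.0002] rate 0.1
```

View pics/w3.png

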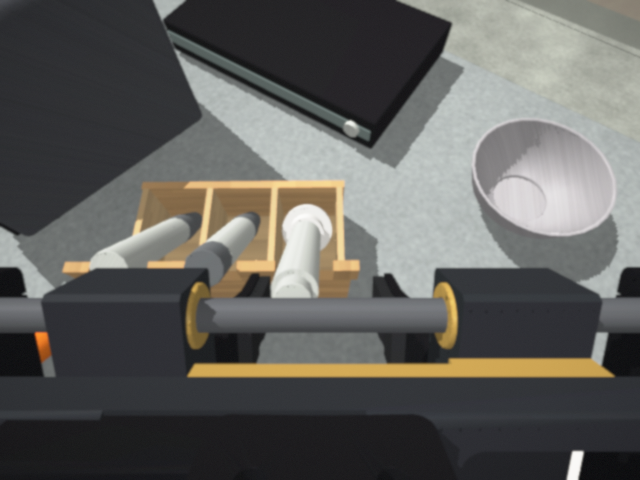

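The pole's spigot end is at (293,290), left of the gripper's centre column (~325). I'll shift sideways first, then approach along the axis.

Request:
drive_tool:
  moves:
    - [[-4, -5, 0], [-0.003, 0.003, 0], 0.45]
    - [[-4, -5, 0], [-0.003, 0.003, 0], 0.45]
    - [[-4, -5, 0], [-0.003, 0.003, 0], 0.45]
    - [[0, 0, 0], [0, 0, 0], 0.45]
    - [[0, 0, 0], [0, 0, 0], 0.45]
    - [[0, 0, 0], [0, 0, 0], 0.45]

```text
time_s: 3.92
tool_pos: [0.4976, 0.1854, 0.2255]
tool_rot: [-179.4, -37.5, 36.5]
force: [-0.4, -0.9, 0.6]
grip_width: 0.0477
grasp_force: 0.0
```

```bash
python3 - <<'E'
from h import *
o=env.get_obs(); print(o["tool_pos"],o["tool_rot"],o["grip_width"])
plan(E_-u*.035+u*.003,Rg,9)
# where tool axis at the pole-end plane projects: grasp-axis points in the wrist image and bright pole columns
c=env.get_calibration("wrist"); T=np.linalg.inv(c["T"]); 
for s in (0,60,100,140,174,200,214):
    p=T@np.r_[E_-u*(.230-s/1000),1]; print(s,(c["fx"]*p[0]/p[2]+c["cx"]).round(1),(c["fy"]*p[1]/p[2]+c["cy"]).round(1))
im,d,w,c=cloud("wrist"); hsv=cv2.cvtColor(im,cv2.COLOR_BGR2HSV)
for r in range(195,295,10):
    x=np.flatnonzero((hsv[r,260:360,1]<40)&(hsv[r,260:360,2]>120))+260; print(r,x.min() if len(x) else 0,x.max() if len(x) else 0,len(x))
E
```

```text
[0.49756542 0.18543235 0.22547966] [-179.37727634  -37.52282187   36.4787132 ] 0.04772782309598333
rows 9 [-0.62, -0.43, 7.31] [-0.0012, 0.0009, -0.0] rate 0.09
0 319.5 216.0
60 318.6 227.0
100 317.8 236.7
140 316.9 249.1
174 315.8 262.7
200 314.7 276.0
214 314.0 284.5
195 355 359 5
205 301 359 37
215 294 359 51
225 260 357 57
235 260 341 50
245 298 359 39
255 295 334 40
265 293 335 43
275 290 336 47
285 288 338 51
```

Request:
drive_tool:
  moves:
    - [[-2, -2, 4], [-0.005, 0.004, 0], 0.45]
    - [[-2, -1, 6], [-0.005, 0.004, 0], 0.45]
    - [[-1, -1, 8], [0, 0, 0], 0.45]
    - [[0, 0, 8], [0, 0, 0], 0.45]
    - [[0, 0, 8], [0, 0, 0], 0.45]
    - [[0, 0, 8], [0, 0, 0], 0.45]
    - [[0, 0, 8], [0, 0, 0], 0.45]
    - [[0, 0, 8], [0, 0, 0], 0.45]
    - [[0, 0, 6], [0, 0, 0], 0.45]
    - [[0, 0, 0], [0, 0, 0], 0.45]
    - [[0, 0, 0], [0, 0, 0], 0.45]

```text
time_s: 4.88
tool_pos: [0.5232, 0.21, 0.1711]
tool_rot: [-179.9, -37.9, 36.5]
force: [0.4, -0.3, 0.8]
grip_width: 0.048
grasp_force: 0.0
```

```bash
python3 - <<'E'
from h import *
o=env.get_obs(); print(o["tool_pos"],o["tool_rot"],o["force"])
plan(E_-u*.035+u*.003,Rg,1)
E
```

```text
[0.52322441 0.21004501 0.17108811] [-179.88830802  -37.91059947   36.46272931] [ 0.36333947 -0.33032888  0.83550291]
rows 1 [-0.15, 0.23, 1.16] [-0.0015, 0.0016, -0.0005] rate 0.13
```

Closing on it, with about 40 N.

Request:
drive_tool:
  moves:
    - [[0, 0, 0], [0, 0, 0], 0.8]
    - [[0, 0, 0], [0, 0, 0], 0.9]
    - [[0, 0, 0], [0, 0, 0], 1]
    - [[0, 0, 0], [0, 0, 0], 1]
    - [[0, 0, 0], [0, 0, 0], 1]
    - [[0, 0, 0], [0, 0, 0], 1]
  newtons: 50

```text
time_s: 5.38
tool_pos: [0.5234, 0.21, 0.172]
tool_rot: [-179.9, -38.0, 36.5]
force: [0.1, -0.3, 0.5]
grip_width: 0.0266
grasp_force: 49.9
```

Request:
drive_tool:
  moves:
    - [[3, 0, -4], [0, 0, 0], 1]
    - [[6, 0, -8], [0, 0, 0], 1]
    - [[10.5, 0, -13.4], [0, 0, 0], 1]
    - [[10.5, 0, -13.4], [0, 0, 0], 1]
    - [[10.5, 0, -13.4], [0, 0, 0], 1]
    - [[10.5, 0, -13.4], [0, 0, 0], 1]
    - [[10.5, 0, -13.4], [0, 0, 0], 1]
    - [[10.5, 0, -13.4], [0, 0, 0], 1]
    - [[10.5, 0, -13.4], [0, 0, 0], 1]
    - [[10.5, 0, -13.4], [0, 0, 0], 1]
    - [[10.5, 0, -13.4], [0, 0, 0], 1]
    - [[10.5, 0, -13.4], [0, 0, 0], 1]

```text
time_s: 6.38
tool_pos: [0.5287, 0.2107, 0.3557]
tool_rot: [-179.8, -37.6, 36.5]
force: [0.1, 0.5, -4.5]
grip_width: 0.0273
grasp_force: 50.0
```

```bash
python3 - <<'E'
from h import *
o=env.get_obs(); print(o["tool_pos"],o["tool_rot"],o["force"],o["grip_width"])
# TCP is .192-.195 above foot; foot must clear knobs(.131)
plan((.528,-.10,.37),down(36.5),12)
plan((.528,.05,.37),down(36.5),12)
E
```

```text
[0.52874215 0.21067774 0.35571699] [-179.76027788  -37.55476252   36.45854013] [ 0.09352413  0.46824713 -4.52981953] 0.0272607477681691
rows 12 [-14.33, 20.76, -6.65] [-0.0003, -0.0546, 0.0001] rate 3.13
rows 12 [-7.23, 10.72, -3.99] [-0.0003, -0.0546, 0.0001] rate 3.13
```

Request:
drive_tool:
  moves:
    - [[-14.3, 20.8, -6.6], [0, -0.0546, 0], 1]
    - [[-14.3, 20.8, -6.6], [0, -0.0546, 0], 1]
    - [[-14.3, 20.8, -6.6], [0, -0.0546, 0], 1]
    - [[-14.3, 20.8, -6.6], [0, -0.0546, 0], 1]
    - [[-14.3, 20.8, -6.6], [0, -0.0546, 0], 1]
    - [[-14.3, 20.8, -6.6], [0, -0.0546, 0], 1]
    - [[-14.3, 20.8, -6.6], [0, -0.0546, 0], 1]
    - [[-14.3, 20.8, -6.6], [0, -0.0546, 0], 1]
    - [[-14.3, 20.8, -6.6], [0, -0.0546, 0], 1]
    - [[-14.3, 20.8, -6.6], [0, -0.0546, 0], 1]
    - [[-14.3, 20.8, -6.6], [0, -0.0546, 0], 1]
    - [[-14.3, 20.8, -6.6], [0, -0.0546, 0], 1]

```text
time_s: 7.38
tool_pos: [0.5294, -0.1014, 0.3694]
tool_rot: [-179.9, -0.0, 36.5]
force: [0.5, -0.3, -3.6]
grip_width: 0.0268
grasp_force: 50.0
```

Request:
drive_tool:
  moves:
    - [[0, 0, 0], [0, 0, 0], 1]
    - [[0, 0, 0], [0, 0, 0], 1]
    - [[0, 0, 0], [0, 0, 0], 1]
    - [[0, 0, 0], [0, 0, 0], 1]

```text
time_s: 7.72
tool_pos: [0.5296, -0.0987, 0.3688]
tool_rot: [-179.8, -0.2, 36.6]
force: [0.3, 0.6, -3.9]
grip_width: 0.0271
grasp_force: 50.0
```

```bash
python3 - <<'E'
from h import *
o=env.get_obs(); print(o["tool_pos"],o["tool_rot"],o["force"],o["grip_width"])
im,d,w,c=cloud("wrist"); np.savez("w4.npz",im=im,d=d,w=w,T=c["T"],k=[c["fx"],c["fy"],c["cx"],c["cy"]])
t,_=env.read_camera("top"); s,_=env.read_camera("scene")
cv2.imwrite("pics/x4.png",np.hstack([cv2.resize(im,(400,300)),cv2.resize(s[120:360,160:480],(400,300))]))
plan((.528,-.129,.37),down(36.5),6)
base_meas(np.load("w4.npz"))
E
```

```text
[ 0.52960511 -0.09865095  0.36881884] [-179.80344509   -0.22656227   36.64961375] [ 0.28286247  0.59387556 -3.90498119] 0.02712264157627573
rows 6 [-3.21, 3.87, -0.18] [-0.0005, -0.0007, 0.0005] rate 0.05
white [([224, 94, 230, 168], np.int32(27632))]
z72 [[0, 20, 127, 10, 340], [325, 199, 44, 50, 777]]
knob [22.  7.] [521.5 243.7] [ 9.  34.5] ang -53.4 z 0.1266
knob [268. 200.] [510.2 -43.3] [12.8 46.6] ang -12.4 z 0.1304
```

View pics/x4.png

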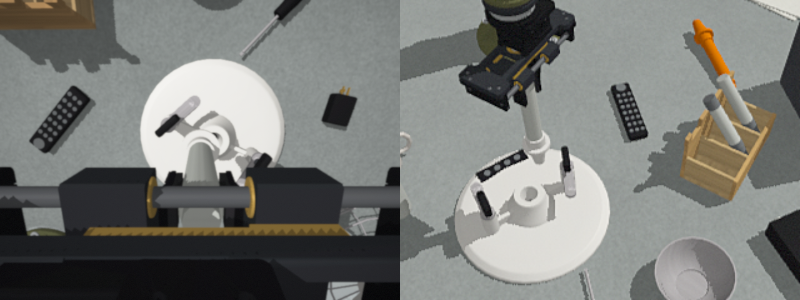

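Request:
drive_tool:
  moves:
    - [[-3, 4, 0], [0, 0, 0], 1]
    - [[-3, 4, 0], [0, 0, 0], 1]
    - [[-3, 4, 0], [0, 0, 0], 1]
    - [[-3, 4, 0], [0, 0, 0], 1]
    - [[-3, 4, 0], [0, 0, 0], 1]
    - [[-3, 4, 0], [0, 0, 0], 1]
    - [[0, 0, 14], [0, 0, 0], 1]
    - [[0, 0, 14], [0, 0, 0], 1]
    - [[0, 0, 14], [0, 0, 0], 1]
    - [[0, 0, 14], [0, 0, 0], 1]
    - [[0, 0, 14], [0, 0, 0], 1]
    - [[0, 0, 0], [0, 0, 0], 1]

```text
time_s: 8.87
tool_pos: [0.5283, -0.1294, 0.2955]
tool_rot: [-179.6, 0.0, 36.6]
force: [-0.6, -0.3, -4.6]
grip_width: 0.027
grasp_force: 50.0
```

Request:
drive_tool:
  moves:
    - [[0, 0, 0], [0, 0, 0], 1]
    - [[0, 0, 0], [0, 0, 0], 1]
    - [[0, 0, 0], [0, 0, 0], 1]

```text
time_s: 9.12
tool_pos: [0.5305, -0.1295, 0.3001]
tool_rot: [-179.9, -0.3, 36.6]
force: [0.6, 0.2, -3.2]
grip_width: 0.0268
grasp_force: 50.0
```

```bash
python3 - <<'E'
from h import *
o=env.get_obs(); print(o["tool_pos"],o["tool_rot"],o["force"])
out=[]
for n in("scene","top"):
    im,d,w,c=cloud(n); T=np.linalg.inv(c["T"])
    def px(P): p=T@np.r_[P,1]; return np.array([c["fx"]*p[0]/p[2]+c["cx"],c["fy"]*p[1]/p[2]+c["cy"]])
    a=px((o["tool_pos"][0],o["tool_pos"][1],.1)).astype(int); print(n,a)
    out.append(cv2.resize(im[a[1]-45:a[1]+45,a[0]-60:a[0]+60],(400,300),interpolation=cv2.INTER_CUBIC))
cv2.imwrite("pics/x5.png",np.hstack(out))
plan((.529,-.1295,.275),down(36.5),1)
E
```

```text
[ 0.5304541  -0.12950781  0.30008902] [-179.92171748   -0.29151418   36.59394104] [ 0.56796295  0.1997444  -3.16707924]
scene [261 268]
top [382 258]
rows 1 [-1.2, -0.7, 24.83] [-0.0016, -0.0048, 0.0017] rate 0.31
```

View pics/x5.png

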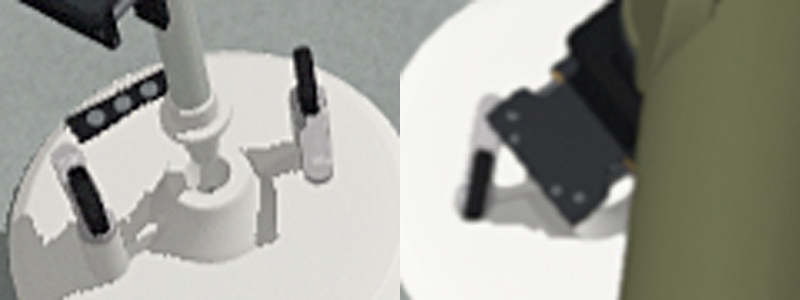

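The foot tip at crop (207,160) sits just over the mouth at (212,182). I'll descend gently and watch the force.

Request:
drive_tool:
  moves:
    - [[-1, 0, 6], [0, 0, 0], 1]
    - [[0, 0, 6], [0, 0, 0], 1]
    - [[0, 0, 6], [0, 0, 0], 1]
    - [[0, 0, 6], [0, 0, 0], 1]
    - [[0, 0, 6], [0, 0, 0], 1]
    - [[0, 0, 5], [0, 0, 0], 1]
    - [[0, 0, 5], [0, 0, 0], 1]
    - [[0, 0, 0], [0, 0, 0], 1]
    - [[0, 0, 0], [0, 0, 0], 1]

```text
time_s: 9.97
tool_pos: [0.5289, -0.1296, 0.2584]
tool_rot: [-179.8, -0.2, 36.6]
force: [0.5, 0.0, -3.7]
grip_width: 0.0274
grasp_force: 50.0
```

Request:
drive_tool:
  moves:
    - [[0, 0, 4], [0, 0, 0], 1]
    - [[0, 0, 4], [0, 0, 0], 1]
    - [[0, 0, 4], [0, 0, 0], 1]
    - [[0, 0, 4], [0, 0, 0], 1]
    - [[0, 0, 0], [0, 0, 0], 1]
    - [[0, 0, 0], [0, 0, 0], 1]

```text
time_s: 10.47
tool_pos: [0.5289, -0.1296, 0.2423]
tool_rot: [-179.8, -0.2, 36.6]
force: [0.1, 1.3, -3.9]
grip_width: 0.0269
grasp_force: 50.0
```

Request:
drive_tool:
  moves:
    - [[0, 0, 3], [0, 0, 0], 1]
    - [[0, 0, 3], [0, 0, 0], 1]
    - [[0, 0, 3], [0, 0, 0], 1]
    - [[0, 0, 0], [0, 0, 0], 1]
    - [[0, 0, 0], [0, 0, 0], 1]
  newtons: 60

```text
time_s: 10.88
tool_pos: [0.5297, -0.1297, 0.2348]
tool_rot: [-179.9, -0.3, 36.6]
force: [-0.2, -0.3, 3.4]
grip_width: 0.027
grasp_force: 60.0
```

Request:
drive_tool:
  moves:
    - [[0, 0, 3], [0, 0, 0], 1]
    - [[0, 0, 3], [0, 0, 0], 1]
    - [[0, 0, 2], [0, 0, 0], 1]
    - [[0, 0, 0], [0, 0, 0], 1]
    - [[0, 0, 0], [0, 0, 0], 1]

```text
time_s: 11.3
tool_pos: [0.5298, -0.1299, 0.2272]
tool_rot: [-180.0, -0.3, 36.6]
force: [-0.3, -0.5, 6.1]
grip_width: 0.0269
grasp_force: 60.1
```

Request:
drive_tool:
  moves:
    - [[0, 0, 2], [0, 0, 0], 1]
    - [[0, 0, 2], [0, 0, 0], 1]
    - [[0, 0, 1], [0, 0, 0], 1]
    - [[0, 0, 0], [0, 0, 0], 1]
    - [[0, 0, 0], [0, 0, 0], 1]

```text
time_s: 11.72
tool_pos: [0.5306, -0.13, 0.2264]
tool_rot: [179.9, -0.5, 36.6]
force: [-6.5, 0.5, 23.9]
grip_width: 0.0269
grasp_force: 60.1
```

Request:
drive_tool:
  moves:
    - [[0, 0, 2], [0, 0, 0], 1]
    - [[0, 0, 1], [0, 0, 0], 1]
    - [[0, 0, 0], [0, 0, 0], 1]
    - [[0, 0, 0], [0, 0, 0], 1]

```text
time_s: 12.05
tool_pos: [0.5311, -0.13, 0.2263]
tool_rot: [179.8, -0.6, 36.6]
force: [-9.4, 2.7, 35.7]
grip_width: 0.0268
grasp_force: 60.2
```

Request:
drive_tool:
  moves:
    - [[0, 0, -4], [0, 0, 0], 1]
    - [[0, 0, -1], [0, 0, 0], 1]
    - [[0, 0, 0], [0, 0, 0], 1]
    - [[0, 0, 0], [0, 0, 0], 0.6]
    - [[0, 0, 0], [0, 0, 0], 0.4]
    - [[0, 0, 0], [0, 0, 0], 0.4]
    - [[0, 0, 0], [0, 0, 0], 0.4]

```text
time_s: 12.63
tool_pos: [0.5289, -0.1295, 0.2222]
tool_rot: [-179.8, -0.2, 36.6]
force: [0.3, 0.5, -0.2]
grip_width: 0.0457
grasp_force: 0.0
```

Request:
drive_tool:
  moves:
    - [[0, 0, -8], [0, 0, 0], 0.4]
    - [[0, 0, -20], [0, 0, 0], 0.4]
    - [[0, 0, -20], [0, 0, 0], 0.4]
    - [[0, 0, -20], [0, 0, 0], 0.2]
    - [[0, 0, -20], [0, 0, 0], 0.1]
    - [[0, 0, -20], [0, 0, 0], 0]
    - [[-10, 0, 0], [0, 0, 0], 0]
    - [[-20, 0, 0], [0, 0, 0], 0]
    - [[-20, 0, 0], [0, 0, 0], 0]
    - [[-20, 0, 0], [0, 0, 0], 0]
    - [[0, 0, 0], [0, 0, 0], 0]
    - [[0, 0, 0], [0, 0, 0], 0]

```text
time_s: 13.63
tool_pos: [0.472, -0.1727, 0.3305]
tool_rot: [-179.8, -0.2, 36.5]
force: [1.1, 0.5, 0.3]
grip_width: 0.0867
grasp_force: 0.0
```

```bash
python3 - <<'E'
from h import *
o=env.get_obs(); print(o["time_s"],o["tool_pos"],o["tool_rot"],o["force"])
im,d,w,c=cloud("wrist"); np.savez("w5.npz",im=im,d=d,w=w,T=c["T"],k=[c["fx"],c["fy"],c["cx"],c["cy"]])
m=(np.hypot(w[...,0]-.529,w[...,1]+.1295)<.03)&(w[...,2]>.2)&(w[...,2]<.3); z=w[m][:,2]
print("pole top",m.sum(),np.percentile(z,[50,90]) if m.sum() else 0)
p=w[m&(w[...,2]>.25)]; print("top centre",(p.min(0)+p.max(0))/2 if len(p) else 0)
f=(np.hypot(w[...,0]-.529,w[...,1]+.1295)<.027)&(w[...,2]>.06)&(w[...,2]<.1); z=w[f][:,2]; print("flange z hist",np.histogram(z,bins=np.arange(.06,.102,.004)))
base_meas(np.load("w5.npz")); s,_=env.read_camera("scene"); cv2.imwrite("pics/x6.png",np.hstack([cv2.resize(im,(400,300)),cv2.resize(s[200:330,180:353],(400,300))]))
E
```

```text
13.6333 [ 0.47195347 -0.17267771  0.33054138] [-179.83486857   -0.22427008   36.46299319] [1.07442684 0.51546152 0.30490041]
pole top 1724 [0.2554741 0.2566291]
top centre [ 0.52756175 -0.13085222  0.2557178 ]
flange z hist (array([  0,   0,  74,  80,   1, 239,   1,   0,   0,   0]), array([0.06 , 0.064, 0.068, 0.072, 0.076, 0.08 , 0.084, 0.088, 0.092,
       0.096, 0.1  ]))
white [([191, 3, 257, 259], np.int32(40273))]
z72 [[291, 117, 61, 63, 926]]
knob [230. 106.] [508.1 -45.3] [14.6 45.9] ang -12.0 z 0.1304
knob [408. 187.] [ 547.  -215.9] [46.  14.5] ang 5.8 z 0.1305
```

View pics/x6.png

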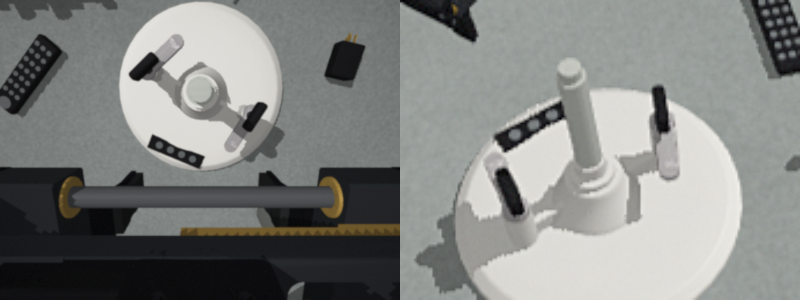

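The pole's top is at z=0.2555 against 0.256 expected, and it stands upright on the base's centre, so it is fully home. I'll turn each clamp in two grips, lengthwise on the bar and then crosswise, so that the gripper body misses the pole.

```bash
cat >> h.py <<'E'
A=np.array([.509,-.0423]); B=np.array([.549,-.2177])
E
python3 - <<'E'
from h import *
o=env.get_obs(); print(o["qpos"].round(1),o["tool_rot"])
plan((*A,.32),down(77.5),7)
E
```

```text
[  8.1  -1.4   8.8  95.9  -0.1  85.5 -36.5] [-179.81197479   -0.22606942   36.64042837]
rows 7 [18.29, -6.76, 1.53] [-0.0002, -0.0007, -0.1019] rate 5.84
```

Request:
drive_tool:
  moves:
    - [[18.3, -6.8, 1.5], [0, 0, -0.102], 0]
    - [[18.3, -6.8, 1.5], [0, 0, -0.102], 0]
    - [[18.3, -6.8, 1.5], [0, 0, -0.102], 0]
    - [[18.3, -6.8, 1.5], [0, 0, -0.102], 0]
    - [[18.3, -6.8, 1.5], [0, 0, -0.102], 0]
    - [[18.3, -6.8, 1.5], [0, 0, -0.102], 0]
    - [[18.3, -6.8, 1.5], [0, 0, -0.102], 0]
    - [[0, 0, 0], [0, 0, 0], 0]
    - [[0, 0, 0], [0, 0, 0], 0]
    - [[0, 0, 0], [0, 0, 0], 0]

```text
time_s: 14.57
tool_pos: [0.5088, -0.043, 0.3204]
tool_rot: [-180.0, -0.2, 77.4]
force: [0.0, -0.7, -0.3]
grip_width: 0.0869
grasp_force: 0.0
```

```bash
python3 - <<'E'
from h import *
o=env.get_obs(); print(o["tool_pos"],o["tool_rot"])
plan((*A,.127),down(77.5),10)
E
```

```text
[ 0.50877903 -0.043045    0.32042869] [-179.99928949   -0.22525491   77.44332127]
rows 10 [0.04, 0.01, 19.34] [-0.0, -0.0004, -0.0001] rate 0.02
```

Request:
drive_tool:
  moves:
    - [[0, 0, 25], [0, 0, 0], 0]
    - [[0, 0, 25], [0, 0, 0], 0]
    - [[0, 0, 25], [0, 0, 0], 0]
    - [[0, 0, 25], [0, 0, 0], 0]
    - [[0, 0, 25], [0, 0, 0], 0]
    - [[0, 0, 20], [0, 0, 0], 0]
    - [[0, 0, 18], [0, 0, 0], 0]
    - [[0, 0, 15], [0, 0, 0], 0]
    - [[0, 0, 10], [0, 0, 0], 0]
    - [[0, 0, 5], [0, 0, 0], 0]
    - [[0, 0, 0], [0, 0, 0], 0]
    - [[0, 0, 0], [0, 0, 0], 0]

```text
time_s: 15.57
tool_pos: [0.5092, -0.0423, 0.1281]
tool_rot: [180.0, -0.3, 77.5]
force: [-1.2, -0.1, 1.2]
grip_width: 0.0871
grasp_force: 0.0
```

Request:
drive_tool:
  moves:
    - [[0, 0, 0], [0, 0, 0], 0.3]
    - [[0, 0, 0], [0, 0, 0], 0.4]
    - [[0, 0, 0], [0, 0, 0], 0.5]
    - [[0, 0, 0], [0, 0, 0], 0.6]
    - [[0, 0, 0], [0, 0, 0], 0.6]
  newtons: 25

```text
time_s: 15.98
tool_pos: [0.5089, -0.0418, 0.128]
tool_rot: [180.0, -0.3, 77.5]
force: [0.2, -0.6, 0.5]
grip_width: 0.0611
grasp_force: 0.0
```

Request:
drive_tool:
  moves:
    - [[0, 0, 0], [0, 0, 0], 0.6]
    - [[0, 0, 0], [0, 0, 0], 0.6]
    - [[0, 0, 0], [0, 0, 0], 0.6]
    - [[0, 0, 0], [0, 0, 0], 0.6]

```text
time_s: 16.32
tool_pos: [0.5081, -0.0417, 0.1276]
tool_rot: [-179.9, -0.3, 77.5]
force: [-2.6, 0.4, 3.9]
grip_width: 0.0477
grasp_force: 25.0
```

Request:
drive_tool:
  moves:
    - [[0, 0, 0], [0, 0, 0.07], 0.6]
    - [[0, 0, 0], [0, 0, 0.07], 0.6]
    - [[0, 0, 0], [0, 0, 0.07], 0.6]
    - [[0, 0, 0], [0, 0, 0.07], 0.6]
    - [[0, 0, 0], [0, 0, 0.07], 0.6]
    - [[0, 0, 0], [0, 0, 0], 0.6]
    - [[0, 0, 0], [0, 0, 0], 0.6]

```text
time_s: 16.9
tool_pos: [0.5083, -0.0418, 0.1276]
tool_rot: [-179.9, -0.2, 57.5]
force: [-3.6, 0.3, 3.8]
grip_width: 0.0477
grasp_force: 25.0
```

Request:
drive_tool:
  moves:
    - [[0, 0, 0], [0, 0, 0], 0.3]
    - [[0, 0, 0], [0, 0, 0], 0.2]
    - [[0, 0, -10], [0, 0, 0], 0.2]
    - [[0, 0, -20], [0, 0, 0], 0.2]
    - [[0, 0, -20], [0, 0, -0.08], 0.3]
    - [[0, 0, 0], [0, 0, -0.12], 0.3]
    - [[0, 0, 0], [0, 0, -0.12], 0.3]
    - [[0, 0, 0], [0, 0, -0.12], 0.3]
    - [[0, 0, 0], [0, 0, -0.12], 0.3]
    - [[0, 0, 0], [0, 0, -0.12], 0.3]
    - [[0, 0, 0], [0, 0, -0.12], 0.3]
    - [[0, 0, 0], [0, 0, -0.12], 0.3]

```text
time_s: 17.9
tool_pos: [0.5093, -0.0422, 0.1785]
tool_rot: [179.8, -0.2, 110.5]
force: [-0.3, 0.8, -1.1]
grip_width: 0.0607
grasp_force: 0.0
```

Request:
drive_tool:
  moves:
    - [[0, 0, 0], [0, 0, -0.12], 0.4]
    - [[0, 0, 0], [0, 0, -0.12], 0.4]
    - [[0, 0, 0], [0, 0, -0.12], 0.4]
    - [[0, 0, 0], [0, 0, -0.12], 0.4]
    - [[0, 0, 0], [0, 0, -0.12], 0.4]
    - [[0, 0, 0], [0, 0, -0.05], 0.4]
    - [[0, 0, 0], [0, 0, 0], 0.4]
    - [[0, 0, 0], [0, 0, 0], 0.4]

```text
time_s: 18.57
tool_pos: [0.5092, -0.0422, 0.1782]
tool_rot: [179.7, -0.0, 147.3]
force: [-0.4, 0.6, 0.4]
grip_width: 0.0521
grasp_force: 0.0
```

```bash
python3 - <<'E'
from h import *
o=env.get_obs(); print(o["tool_pos"],o["tool_rot"],o["qpos"].round(1),o["grip_width"])
base_meas((lambda t:dict(im=t[0],d=t[1],w=t[2],T=np.array(t[3]["T"]),k=[t[3][q] for q in("fx","fy","cx","cy")]))(cloud("wrist")))
im,d,w,c=cloud("scene"); g=cv2.cvtColor(im,cv2.COLOR_BGR2GRAY)
m=np.zeros(g.shape,bool); m[215:335,200:330]=1; k=m&(g<90)&(w[...,2]>.115)&(w[...,2]<.14)
n,l,st,ce=cv2.connectedComponentsWithStats(k.astype(np.uint8))
for i in range(1,n):
    if st[i,4]>30: r=cv2.minAreaRect(np.float32(w[l==i][:,:2]*1000)); print(ce[i],r)
plan((*A,.127),down(147.5),6)
E
```

```text
[ 0.50915361 -0.0422453   0.17822116] [ 1.79719116e+02 -1.97249288e-02  1.47323964e+02] [  2.6   4.1  -0.7 107.8  -0.2  68.   59.3] 0.05208153043027942
white [([79, 113, 346, 149], np.int32(31577))]
z72 []
knob [319. 245.] [493.1 -33.6] [12.7 18.1] ang -32.3 z 0.1304
[292.27358491 245.76415094] ((511.57110595703125, -41.847469329833984), (13.288849830627441, 47.62958908081055), 57.09016799926758)
[226.55833333 281.275     ] ((550.6861572265625, -216.90695190429688), (47.49277877807617, 13.885324478149414), 4.976102828979492)
rows 6 [-0.02, -0.04, 8.49] [0.0008, -0.0001, -0.0005] rate 0.05
```

Request:
drive_tool:
  moves:
    - [[0, 0, 14], [0, 0, 0], 0.4]
    - [[0, 0, 14], [0, 0, 0], 0.4]
    - [[0, 0, 12], [0, 0, 0], 0.4]
    - [[0, 0, 8], [0, 0, 0], 0.4]
    - [[0, 0, 3], [0, 0, 0], 0.5]
    - [[0, 0, 0], [0, 0, 0], 0.7]
    - [[0, 0, 0], [0, 0, 0], 0.9]
    - [[0, 0, 0], [0, 0, 0], 0.95]
    - [[0, 0, 0], [0, 0, 0], 0.95]
    - [[0, 0, 0], [0, 0, 0], 0.95]
    - [[0, 0, 0], [0, 0, 0], 0.95]
    - [[0, 0, 0], [0, 0, 0], 0.95]
  newtons: 25

```text
time_s: 19.67
tool_pos: [0.5087, -0.0425, 0.127]
tool_rot: [179.8, -0.1, 147.4]
force: [-0.7, -1.6, 3.6]
grip_width: 0.0139
grasp_force: 25.8
```

Request:
drive_tool:
  moves:
    - [[0, 0, 0], [0, 0, 0], 0.95]
    - [[0, 0, 0], [0, 0, 0], 0.95]

```text
time_s: 19.83
tool_pos: [0.5087, -0.0425, 0.127]
tool_rot: [179.8, -0.1, 147.4]
force: [-2.4, -1.6, 5.1]
grip_width: 0.0139
grasp_force: 25.8
```

Request:
drive_tool:
  moves:
    - [[0, 0, 0], [0, 0, 0.08], 0.95]
    - [[0, 0, 0], [0, 0, 0.08], 0.95]
    - [[0, 0, 0], [0, 0, 0.08], 0.95]
    - [[0, 0, 0], [0, 0, 0.08], 0.95]
    - [[0, 0, 0], [0, 0, 0.08], 0.95]
    - [[0, 0, 0], [0, 0, 0.08], 0.95]
    - [[0, 0, 0], [0, 0, 0.08], 0.95]
    - [[0, 0, 0], [0, 0, 0.08], 0.95]
    - [[0, 0, 0], [0, 0, 0.05], 0.95]
    - [[0, 0, 0], [0, 0, 0.05], 0.95]
    - [[0, 0, 0], [0, 0, 0], 0.95]
    - [[0, 0, 0], [0, 0, 0], 0.95]

```text
time_s: 20.83
tool_pos: [0.5082, -0.0428, 0.127]
tool_rot: [179.9, -0.2, 104.9]
force: [-4.4, -3.0, 5.0]
grip_width: 0.0138
grasp_force: 25.8
```

```bash
python3 - <<'E'
from h import *
o=env.get_obs(); print(o["tool_rot"],o["wrist_torque"],o["force"])
E
```

```text
[179.94630174  -0.19198922 104.94125147] [-0.70892382  0.69679392 -0.08894222] [-4.35215804 -3.00541503  5.03172343]
```

Request:
drive_tool:
  moves:
    - [[0, 0, 0], [0, 0, 0.03], 0.95]
    - [[0, 0, 0], [0, 0, 0.03], 0.95]
    - [[0, 0, 0], [0, 0, 0.03], 0.95]
    - [[0, 0, 0], [0, 0, 0], 0.95]
    - [[0, 0, 0], [0, 0, 0], 0.95]

```text
time_s: 21.25
tool_pos: [0.5083, -0.043, 0.127]
tool_rot: [180.0, -0.1, 99.9]
force: [-3.1, -3.0, 5.7]
grip_width: 0.0141
grasp_force: 25.8
```

```bash
python3 - <<'E'
from h import *
o=env.get_obs(); print(o["tool_rot"],o["wrist_torque"],o["force"])
E
```

```text
[ 1.79967721e+02 -1.45020448e-01  9.99178974e+01] [-0.86176747  0.71768346  0.54205953] [-3.10286959 -3.03752773  5.68803296]
```

Request:
drive_tool:
  moves:
    - [[0, 0, 0], [0, 0, -0.03], 0.8]
    - [[0, 0, 0], [0, 0, 0], 0.6]
    - [[0, 0, 0], [0, 0, 0], 0.5]
    - [[0, 0, 0], [0, 0, 0], 0.5]
    - [[0, 0, -15], [0, 0, 0], 0.4]
    - [[0, 0, -30], [0, 0, 0], 0.3]
    - [[0, 0, -40], [0, 0, 0], 0]
    - [[0, 0, -40], [0, 0, 0], 0]
    - [[0, 0, -40], [0, 0, 0], 0]
    - [[0, 0, -35], [0, 0, 0], 0]
    - [[0, 0, 0], [0, 0, 0], 0]
    - [[0, 0, 0], [0, 0, 0], 0]

```text
time_s: 22.25
tool_pos: [0.5098, -0.0425, 0.329]
tool_rot: [179.6, -0.2, 101.6]
force: [0.1, 0.4, -0.4]
grip_width: 0.0818
grasp_force: 0.0
```

```bash
python3 - <<'E'
from h import *
o=env.get_obs(); print(o["tool_pos"],o["tool_rot"],o["qpos"].round(1),o["grip_width"])
im,d,w,c=cloud("scene"); g=cv2.cvtColor(im,cv2.COLOR_BGR2GRAY)
m=np.zeros(g.shape,bool); m[215:335,200:330]=1; k=m&(g<90)&(w[...,2]>.115)&(w[...,2]<.14)
n,l,st,ce=cv2.connectedComponentsWithStats(k.astype(np.uint8))
for i in range(1,n):
    if st[i,4]>30: print(ce[i],cv2.minAreaRect(np.float32(w[l==i][:,:2]*1000)))
plan((*B,.33),down(95.8),8)
E
```

```text
[ 0.5097844  -0.04250396  0.32899703] [179.5878423   -0.18929579 101.56769924] [-0.3 -0.4  2.2 95.  -0.3 85.  13.6] 0.08175176691111737
[292.472 245.744] ((511.75115966796875, -41.27924346923828), (13.335729598999023, 46.23130416870117), 15.052947998046875)
[226.69491525 281.68644068] ((552.0006103515625, -216.70042419433594), (46.66943359375, 13.990668296813965), 5.670030117034912)
rows 8 [-22.42, 1.53, -0.45] [0.0004, -0.0005, 0.0126] rate 0.72
```

```bash
python3 - <<'E'
from h import *
Rb=down(95.5)@R.from_rotvec([0,.17,0]).as_matrix()
plan((*B,.33),Rb,9)
E
```

```text
rows 9 [-19.86, 1.42, -1.91] [-0.0007, 0.0184, 0.0118] rate 1.25
```

Request:
drive_tool:
  moves:
    - [[-19.9, 1.4, -1.9], [0, 0.0184, 0.0118], 0]
    - [[-19.9, 1.4, -1.9], [0, 0.0184, 0.0118], 0]
    - [[-19.9, 1.4, -1.9], [0, 0.0184, 0.0118], 0]
    - [[-19.9, 1.4, -1.9], [0, 0.0184, 0.0118], 0]
    - [[-19.9, 1.4, -1.9], [0, 0.0184, 0.0118], 0]
    - [[-19.9, 1.4, -1.9], [0, 0.0184, 0.0118], 0]
    - [[-19.9, 1.4, -1.9], [0, 0.0184, 0.0118], 0]
    - [[-19.9, 1.4, -1.9], [0, 0.0184, 0.0118], 0]
    - [[-19.9, 1.4, -1.9], [0, 0.0184, 0.0118], 0]
    - [[0, 0, 0], [0, 0, 0], 0]
    - [[0, 0, 0], [0, 0, 0], 0]
    - [[0, 0, 0], [0, 0, 0], 0]

```text
time_s: 23.3
tool_pos: [0.5484, -0.2171, 0.3281]
tool_rot: [-179.4, -9.8, 95.5]
force: [-1.0, 1.2, 0.1]
grip_width: 0.0869
grasp_force: 0.0
```

```bash
python3 - <<'E'
from h import *
o=env.get_obs(); print(o["tool_pos"],o["tool_rot"],o["qpos"].round(1))
Rb=down(95.5)@R.from_rotvec([0,.17,0]).as_matrix()
plan((*B,.136),Rb,10)
E
```

```text
[ 0.54839984 -0.21708727  0.3280674 ] [-179.44615662   -9.83353266   95.46717422] [ 13.2  13.5  13.1  80.8 -11.1  91.7  31.8]
rows 10 [-3.33, 0.15, 18.92] [-0.001, -0.0002, -0.0001] rate 0.06
```

Request:
drive_tool:
  moves:
    - [[-4, 0, 24], [0, 0, 0], 0]
    - [[-4, 0, 24], [0, 0, 0], 0]
    - [[-4, 0, 24], [0, 0, 0], 0]
    - [[-4, 0, 24], [0, 0, 0], 0]
    - [[-4, 0, 24], [0, 0, 0], 0]
    - [[-4, 0, 20], [0, 0, 0], 0]
    - [[-3, 0, 18], [0, 0, 0], 0]
    - [[-3, 0, 15], [0, 0, 0], 0]
    - [[-2, 0, 10], [0, 0, 0], 0]
    - [[-1, 0, 6], [0, 0, 0], 0.1]
    - [[0, 0, 0], [0, 0, 0], 0.3]
    - [[0, 0, 0], [0, 0, 0], 0.3]

```text
time_s: 24.3
tool_pos: [0.5477, -0.2185, 0.1384]
tool_rot: [-179.6, -9.7, 95.5]
force: [0.8, -0.3, 0.1]
grip_width: 0.0741
grasp_force: 0.0
```

Request:
drive_tool:
  moves:
    - [[0, 0, 0], [0, 0, 0], 0.5]
    - [[0, 0, 0], [0, 0, 0], 0.6]
    - [[0, 0, 0], [0, 0, 0], 0.6]
    - [[0, 0, 0], [0, 0, 0], 0.6]
    - [[0, 0, 0], [0, 0, 0], 0.6]
    - [[0, 0, 0], [0, 0, 0], 0.6]
    - [[0, 0, 0], [0, 0, 0], 0.6]
  newtons: 30

```text
time_s: 24.88
tool_pos: [0.5483, -0.2192, 0.1385]
tool_rot: [-179.7, -9.7, 95.5]
force: [2.8, -0.6, 1.8]
grip_width: 0.0479
grasp_force: 30.0
```

Request:
drive_tool:
  moves:
    - [[0, 0, 0], [-0.0135, 0, 0.079], 0.6]
    - [[0, 0, 0], [-0.0135, 0, 0.079], 0.6]
    - [[0, 0, 0], [-0.0135, 0, 0.079], 0.6]
    - [[0, 0, 0], [-0.0135, 0, 0.079], 0.6]
    - [[0, 0, 0], [-0.0135, 0, 0.079], 0.6]
    - [[0, 0, 0], [-0.0135, 0, 0.079], 0.6]
    - [[0, 0, 0], [-0.0135, 0, 0.079], 0.6]
    - [[0, 0, 0], [-0.0135, 0, 0.079], 0.6]
    - [[0, 0, 0], [-0.006, 0, 0.035], 0.6]
    - [[0, 0, 0], [0, 0, 0], 0.6]
    - [[0, 0, 0], [0, 0, 0], 0.6]

```text
time_s: 25.8
tool_pos: [0.5474, -0.2189, 0.1385]
tool_rot: [-179.7, -9.5, 56.7]
force: [0.2, 0.8, 4.6]
grip_width: 0.0473
grasp_force: 30.0
```

```bash
python3 - <<'E'
from h import *
o=env.get_obs(); print(o["tool_pos"],o["tool_rot"],o["qpos"].round(1),o["wrist_torque"])
im,d,w,c=cloud("top")
m=(w[...,2]>.14)&(w[...,2]<.17)&(w[...,1]<-.2)&(w[...,1]>-.42)&(w[...,0]<.5)&(w[...,0]>.35); p=w[m]; print("can",p.min(0),p.max(0))
E
```

```text
[ 0.54738003 -0.21889484  0.13853112] [-179.66872612   -9.48848832   56.7431438 ] [  9.8  15.   17.3 101.3 -15.4  64.4   0. ] [ 0.23131212  0.10567447 -0.10217542]
can [ 0.39320579 -0.40820551  0.14609423] [ 0.43512408 -0.38359092  0.16530619]
```

Request:
drive_tool:
  moves:
    - [[0, 0, 0], [0, 0, 0], 0.4]
    - [[0, 0, 0], [0, 0, 0], 0.2]
    - [[0, 0, 0], [0, 0, 0], 0.2]
    - [[2, 0, -12], [0, 0, 0], 0.2]
    - [[4, 0, -25], [0, 0, 0], 0.3]
    - [[5, 0, -30], [0, 0, 0], 0.3]
    - [[5, 0, -30], [0, 0, 0], 0.3]
    - [[4, 0, -25], [0, 0, 0], 0.4]
    - [[0, 0, 0], [0, 0, 0], 0.4]
    - [[0, 0, 0], [0, 0, 0], 0.4]

```text
time_s: 26.68
tool_pos: [0.5485, -0.2203, 0.264]
tool_rot: [-179.9, -9.5, 56.7]
force: [0.6, -0.3, -0.6]
grip_width: 0.0537
grasp_force: 0.0
```

```bash
python3 - <<'E'
from h import *
o=env.get_obs(); print(o["tool_pos"],o["tool_rot"])
plan((.5485,-.2177,.26),down(-33.3),14)
E
```

```text
[ 0.54850832 -0.22030575  0.26401444] [-179.88780378   -9.4976685    56.72877151]
rows 14 [0.03, -0.19, 0.3] [-0.0094, -0.0092, 0.112] rate 6.46
```

Request:
drive_tool:
  moves:
    - [[0, 0, 0], [-0.0094, -0.0092, 0.112], 0.4]
    - [[0, 0, 0], [-0.0094, -0.0092, 0.112], 0.4]
    - [[0, 0, 0], [-0.0094, -0.0092, 0.112], 0.4]
    - [[0, 0, 0], [-0.0094, -0.0092, 0.112], 0.4]
    - [[0, 0, 0], [-0.0094, -0.0092, 0.112], 0.4]
    - [[0, 0, 0], [-0.0094, -0.0092, 0.112], 0.4]
    - [[0, 0, 0], [-0.0094, -0.0092, 0.112], 0.4]
    - [[0, 0, 0], [-0.0094, -0.0092, 0.112], 0.4]
    - [[0, 0, 0], [-0.0094, -0.0092, 0.112], 0.4]
    - [[0, 0, 0], [-0.0094, -0.0092, 0.112], 0.4]
    - [[0, 0, 0], [-0.0094, -0.0092, 0.112], 0.4]
    - [[0, 0, 0], [-0.0094, -0.0092, 0.112], 0.4]

```text
time_s: 27.68
tool_pos: [0.5469, -0.2194, 0.2601]
tool_rot: [-179.1, -0.7, -20.8]
force: [0.3, 0.5, 0.1]
grip_width: 0.0522
grasp_force: 0.0
```

Request:
drive_tool:
  moves:
    - [[0, 0, 0], [-0.0094, -0.0092, 0.112], 0.4]
    - [[0, 0, 0], [-0.0094, -0.0092, 0.112], 0.4]
    - [[0, 0, 0], [0, 0, 0], 0.4]
    - [[0, 0, 0], [0, 0, 0], 0.4]
    - [[0, 0, 0], [0, 0, 0], 0.4]

```text
time_s: 28.1
tool_pos: [0.5473, -0.2196, 0.2608]
tool_rot: [179.9, 0.3, -33.2]
force: [0.2, -0.9, -0.1]
grip_width: 0.052
grasp_force: 0.0
```

```bash
python3 - <<'E'
from h import *
o=env.get_obs(); print(o["tool_pos"],o["tool_rot"],o["qpos"].round(1),o["grip_width"])
plan((.5485,-.2177,.131),down(-33.3),8)
im,d,w,c=cloud("scene"); g=cv2.cvtColor(im,cv2.COLOR_BGR2GRAY)
m=np.zeros(g.shape,bool); m[215:335,200:330]=1; k=m&(g<90)&(w[...,2]>.115)&(w[...,2]<.14)
n,l,st,ce=cv2.connectedComponentsWithStats(k.astype(np.uint8))
for i in range(1,n):
    if st[i,4]>30: print(ce[i],cv2.minAreaRect(np.float32(w[l==i][:,:2]*1000)))
E
```

```text
[ 0.5473148  -0.2196271   0.26075223] [179.9344107    0.30702147 -33.17183017] [  -1.5   11.1   24.1   91.3   -4.6   78.9 -100.1] 0.05196071786620134
rows 8 [0.04, -0.29, 16.22] [0.0001, 0.0007, 0.0003] rate 0.04
[292.7007874  245.69291339] ((512.0293579101562, -41.88518524169922), (12.730146408081055, 46.76700973510742), 13.3392972946167)
[226.68939394 282.02272727] ((552.3841552734375, -216.87081909179688), (12.558626174926758, 45.65293884277344), 56.39613723754883)
```

Request:
drive_tool:
  moves:
    - [[0, -1, 20], [0, 0, 0], 0.4]
    - [[0, -1, 25], [0, 0, 0], 0.4]
    - [[0, 0, 25], [0, 0, 0], 0.4]
    - [[0, 0, 22], [0, 0, 0], 0.4]
    - [[0, 0, 16], [0, 0, 0], 0.4]
    - [[0, 0, 12], [0, 0, 0], 0.4]
    - [[0, 0, 8], [0, 0, 0], 0.4]
    - [[0, 0, 3], [0, 0, 0], 0.5]
    - [[0, 0, 0], [0, 0, 0], 0.7]
    - [[0, 0, 0], [0, 0, 0], 0.9]
    - [[0, 0, 0], [0, 0, 0], 0.95]
    - [[0, 0, 0], [0, 0, 0], 0.95]
  newtons: 25

```text
time_s: 29.15
tool_pos: [0.549, -0.2181, 0.1316]
tool_rot: [180.0, 0.1, -33.3]
force: [-0.7, 0.3, -0.6]
grip_width: 0.0265
grasp_force: 0.0
```

Request:
drive_tool:
  moves:
    - [[0, 0, 0], [0, 0, 0], 0.95]
    - [[0, 0, 0], [0, 0, 0], 0.95]
    - [[0, 0, 0], [0, 0, 0], 0.95]
    - [[0, 0, 0], [0, 0, 0], 0.95]
    - [[0, 0, 0], [0, 0, 0], 0.95]

```text
time_s: 29.57
tool_pos: [0.5486, -0.2179, 0.131]
tool_rot: [180.0, 0.2, -33.3]
force: [-0.4, -0.1, 2.6]
grip_width: 0.014
grasp_force: 25.0
```

Gripped. I'll turn it about 44° clockwise to its stop.

Request:
drive_tool:
  moves:
    - [[0, 0, 0], [0, 0, 0.08], 0.95]
    - [[0, 0, 0], [0, 0, 0.08], 0.95]
    - [[0, 0, 0], [0, 0, 0.08], 0.95]
    - [[0, 0, 0], [0, 0, 0.08], 0.95]
    - [[0, 0, 0], [0, 0, 0.08], 0.95]
    - [[0, 0, 0], [0, 0, 0.08], 0.95]
    - [[0, 0, 0], [0, 0, 0.08], 0.95]
    - [[0, 0, 0], [0, 0, 0.08], 0.95]
    - [[0, 0, 0], [0, 0, 0.05], 0.95]
    - [[0, 0, 0], [0, 0, 0.05], 0.95]
    - [[0, 0, 0], [0, 0, 0], 0.95]
    - [[0, 0, 0], [0, 0, 0], 0.95]

```text
time_s: 30.57
tool_pos: [0.5484, -0.2181, 0.131]
tool_rot: [179.8, 0.1, -75.7]
force: [-2.1, 0.3, 5.0]
grip_width: 0.0138
grasp_force: 25.0
```

```bash
python3 - <<'E'
from h import *
o=env.get_obs(); print(o["tool_rot"],o["wrist_torque"],o["force"],o["qpos"].round(1))
E
```

```text
[ 1.79818858e+02  1.34119063e-01 -7.56762719e+01] [ 0.1904637   0.32835357 -0.11847436] [-2.10834458  0.34565058  4.9582252 ] [  -5.8   17.2   29.4  100.6   -9.2   64.8 -139.1]
```

Request:
drive_tool:
  moves:
    - [[0, 0, 0], [0, 0, 0.03], 0.95]
    - [[0, 0, 0], [0, 0, 0.03], 0.95]
    - [[0, 0, 0], [0, 0, 0.03], 0.95]
    - [[0, 0, 0], [0, 0, 0], 0.95]
    - [[0, 0, 0], [0, 0, 0], 0.95]

```text
time_s: 30.98
tool_pos: [0.5484, -0.2183, 0.131]
tool_rot: [179.8, 0.1, -80.7]
force: [-1.5, -1.9, 4.9]
grip_width: 0.0146
grasp_force: 26.2
```

```bash
python3 - <<'E'
from h import *
o=env.get_obs(); print(o["tool_rot"],o["wrist_torque"],o["force"],o["qpos"].round(1))
E
```

```text
[ 1.79784986e+02  6.40096854e-02 -8.06924878e+01] [-0.04054469  0.34987627  0.67635752] [-1.45564445 -1.85325878  4.89084983] [  -6.4   17.3   30.2  100.6   -9.4   64.8 -144. ]
```

Request:
drive_tool:
  moves:
    - [[0, 0, 0], [0, 0, -0.03], 0.9]
    - [[0, 0, 0], [0, 0, 0], 0.6]
    - [[0, 0, 0], [0, 0, 0], 0.5]
    - [[0, 0, 0], [0, 0, 0], 0.5]
    - [[0, 0, -15], [0, 0, 0], 0.4]
    - [[0, 0, -30], [0, 0, 0], 0.4]
    - [[0, 0, -40], [0, 0, 0], 0.2]
    - [[0, 0, -40], [0, 0, 0], 0]
    - [[0, 0, -40], [0, 0, 0], 0]
    - [[0, 0, -40], [0, 0, 0], 0]
    - [[0, 0, 0], [0, 0, 0], 0]
    - [[0, 0, 0], [0, 0, 0], 0]

```text
time_s: 31.98
tool_pos: [0.5503, -0.2186, 0.338]
tool_rot: [-179.9, 0.0, -79.2]
force: [0.3, 0.3, -1.0]
grip_width: 0.0794
grasp_force: 0.0
```

```bash
python3 - <<'E'
from h import *
o=env.get_obs(); print(o["time_s"],o["tool_pos"],o["tool_rot"],o["force"])
for nm in("scene","top"):
    im,d,w,c=cloud(nm); g=cv2.cvtColor(im,cv2.COLOR_BGR2GRAY)
    x,y=w[...,0]-.529,w[...,1]+.1295
    k=(g<90)&(w[...,2]>.115)&(w[...,2]<.14)&(np.hypot(x,y)<.13)
    n,l,st,ce=cv2.connectedComponentsWithStats(k.astype(np.uint8))
    for i in range(1,n):
        if st[i,4]>30: print(nm,ce[i],cv2.minAreaRect(np.float32(w[l==i][:,:2]*1000)))
    q=(np.hypot(x,y)<.025)&(w[...,2]>.245)&(w[...,2]<.262)
    if q.any(): print(nm,"pole top",q.sum(),w[q].mean(0),w[q].max(0)[2])
    for za in(.089,.22):
        q=(np.hypot(x,y)<.03)&(abs(w[...,2]-za)<.012); print(" mean at",za,w[q].mean(0) if q.any() else 0)
E
```

```text
31.9833 [ 0.55026455 -0.21864912  0.33802289] [-1.79926409e+02  1.63194713e-02 -7.91669470e+01] [ 0.29589177  0.32916538 -1.01335471]
scene [292.52892562 245.63636364] ((510.9219055175781, -42.596858978271484), (14.143593788146973, 46.76362991333008), 8.967928886413574)
scene [226.58394161 281.91240876] ((552.3826904296875, -217.0126953125), (11.385984420776367, 46.6890869140625), 12.691920280456543)
scene pole top 88 [ 0.53175848 -0.1303486   0.25355978] 0.25832753674163766
 mean at 0.089 [ 0.53822182 -0.12941811  0.08753425]
 mean at 0.22 [ 0.53948458 -0.13171067  0.2209744 ]
top [421.05645161 248.74193548] ((547.0540771484375, -214.6252899169922), (13.047184944152832, 46.89165115356445), 12.379039764404297)
top [345.47107438 268.19008264] ((506.950439453125, -41.57136535644531), (13.01304817199707, 45.796592712402344), 11.219910621643066)
top pole top 101 [ 0.52679188 -0.12736457  0.25571038] 0.25888743058979247
 mean at 0.089 [ 0.52240599 -0.12566435  0.08689074]
 mean at 0.22 [ 0.51913354 -0.12084174  0.21949541]
```

```bash
python3 -c "
from cell import env
print(env.sign_off())"
```

```text
the job is handed in; nothing more can be done
None
```

I handed the job in at 32 s: the pole is pressed fully home in the base, both clamps are at their end stops over the flange, and the gripper is clear. Sign-off returned no verdict, so this rests on my own measurements.

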